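# Open the touch-latch toy cupboard on the shop counter

## Robot

A 6-joint arm with a two-finger parallel gripper is mounted at the origin on the work surface. World frame = base frame: x ahead of the robot, y to its left, z up, the work surface at z = 0. Lengths are in mm, angles in rad, forces in N, time in s.
With the tool pointing down it reaches from about 275 to 750 mm from the base axis. Payload 10.2 kg.
Tool frame: the origin (TCP) lies at the very end of the fingers, on their centre line; the grasp point (between the pads) lies 19 mm behind it; z points along the fingers, y is the direction in which the jaws open and shut (so a half turn about z gives the same grasp; the last joint's range is limited). The gripper opens to 85 mm and grips with 20 to 120 N. Pads are 22 mm wide; open, the fingers measure 114 mm over their backs; the gripper's body (76 mm by 85 mm) begins 54 mm behind the grasp point. The pads swing forward as they close: fully open they stand 13 mm farther back than shut.
Start: joints at [1.05, 0.313, 1.498, -0, 1.331, -0.223], TCP at [154.057, 501.894, 231.294] pointing down, gripper open.
Joint ranges: [-2.94, 2.94], [-0.97, 2.17], [0.19, 2.56], [-1.23, 4.37], [0.02, 3.11], [-2.88, 2.88]. Speed limits (rad/s): [2.39, 2.39, 3.01, 3.14, 3.14, 3.14].

## Interface

Orientations are given as a unit quaternion [w, x, y, z].
In Python, from rig import * gives the robot as it stands. The module is installed in compiled form; this text tells all that it offers.
- The arm moves only by the shell command python3 -m crank 'ROWS' [FORCE]. ROWS is a JSON object of lists of equal length, an entry for each row: "dp": the shift along the world's x, y, z in cm, a list of three; "delta_rot": the turn, a rotation vector about the world's x, y, z in degrees, a list of three; "claw": the closure in counts, from 0 (fully open) to 255 (shut). A call has 1 to 10 rows; each row shifts and turns the commanded pose from where the row before left it; what a row does not reach is not made up. A row lasts 1/10 s, in which the tool goes at most 50 mm and 8.59 degrees, less where a joint would pass 70% of its speed; a pose out of reach is approached as far as the arm can. A call is refused whole if a number of a shift passes 5 or a number of a turn 8.59, either way. A call with a gripper value outside its range is refused whole. The fingers move at their own pace and stop on an object; FORCE is the grip in N (left out, the last holds). Time passes only in rows, so rows that do not move let the fingers close. It gives the time, the measured TCP pose, the force and the opening at its end, in the units of the state.
- sense(): the state, without advancing time (a new reading comes with each control period).
- capture(name): name is "scene" or "top"; returns (picture, depth): 480x640x3 uint8, red, green, blue; 480x640 float32, mm along the optical axis (not along the pixel's ray), 0 where there is no reading.
- camera_model(name): a dict with "fx", "fy", "cx", "cy" (pixels), "dist_coeffs" ([k1, k2, p1, p2, k3] as OpenCV has them; the pictures are not rectified), "cam_to_world" (4x4, takes a point from camera to world coordinates). Camera axes: x right, y up, looking along -z (the intrinsics and any distortion apply to the point x, -y, -z); pixel columns grow to the right and rows downward; lengths in mm; the calibration is good to about 2 mm. A picture is of the moment at which its call begins. camera_model takes no time and is no camera call.
- finish_job(): hands the job in, once; it reports no verdict.
Trained networks look in the newest picture that a camera, given by its name, has taken for a name from the list of things; names that differ only in an ending like _2 or _b are one class to them, and where a whole thing is asked for, a point or a joint stands for the part that bears it (a point fixed in the world has none). Each returns a list of dicts, best first, with "p" (0 to 1); they miss things now and then, are a little off and sometimes report something else, mostly with a low value. They report only what shows in the picture. A call takes as long as a camera call.
- boxes_of(camera, target): "centre" ([column, row] in pixels, amid what is visible of it).
- masks_of(camera, target): "region" (480x640 bool, what is visible of it) and "centre" ([column, row] in pixels, amid what is visible of it).
- pinpoint(camera, target): "centre" ([column, row] in pixels: a listed point, or the origin of a listed thing).
The state is a dict: "time_s": time; "joints": joint angles; "dq": joint speeds; "tau": joint torques, N m; "eef_pos": TCP position; "ee_rot": TCP orientation; "force": force on the tool from outside, world axes, zero at the start; "wrist_torque": the same for the moment, N m; "grip_width": opening from 0.0 (shut) to 1.0 (fully open).
Only numpy, scipy, OpenCV 4.12 (cv2) and the standard library are available. Lean on these libraries where they do the work, as an engineer would, in place of code of your own. Each camera call takes 0.05 s, during which the arm holds its last target.

## Task

Open the taller of the two counter cupboards for the customer: press the steel mark on its door so that the push catch lets go and the door springs ajar, then push the door from its inner side with a fingertip until it stands wide open, about square to the cupboard's front. Only touch and push: do not grip the door. Leave the lower cupboard latched shut and do not disturb the loose toys.

Things in the scene. Friction and masses are not known exactly. Their poses are not given: they have to be found in the camera images.
- tall_case: The taller counter cupboard: a white box fixed to the counter, 180 mm wide, 150 mm deep (front to back, without the door) and 210 mm high. Origin: centre of its underside on the counter; x points straight out of its front (away from the robot, towards the customers), y along its front towards the door's free edge, z up. Its handle-free door lies over the whole front, which is 75 mm ahead of the origin.
- tall_door (a joint): Angle of the taller cupboard's door, rad: 0 latched shut, growing as it swings open (free edge away from the cupboard, upright hinge at the -y end of the front), stop at 1.75; pressed in it goes down to a stop at -0.04. Past the spring's reach it stays where it is left (light friction).
- tall_catch (a joint): The hidden push catch of the taller cupboard, m: 0 latched, 0.02 released. It releases when the press mark is pushed in about 3 mm (about 5 N; solid stop at 6 mm); the door then follows the finger out and is sprung ajar, to about 0.5 to 0.65 rad. It cannot be pulled open while latched.
- tall_press (a point): The press mark of the taller cupboard: the middle of a small steel plate, 30 mm wide, folded over the top edge of the door near its free edge; the point lies on the door's outer face, 25 mm in from the free edge and 28 mm below the cupboard's top. Moves with the door; its x axis points out of the door's outer face, y towards the free edge, z up.
- tall_hinge (a point): Point on the taller cupboard's upright hinge axis, level with the cupboard's top (210 mm above the counter): the -y end of its front, 90 mm from the middle of the front. Axes as the cupboard's.
- tall_inner (a point): Point on the inner face of the taller cupboard's door, straight behind the press mark (155 mm from the hinge axis, 28 mm below the top). The door is 16 mm thick, 180 mm wide (hinge to free edge) and 204 mm high, from 3 mm above the counter to 3 mm below the cupboard's top; its inner face passes through the hinge axis. Moves with the door, axes as the press mark's.
- low_case: The lower counter cupboard: a white box fixed to the counter, 220 mm wide, 150 mm deep (front to back, without the door) and 140 mm high. Origin: centre of its underside on the counter; x points straight out of its front (away from the robot, towards the customers), y along its front towards the door's free edge, z up. Its handle-free door lies over the whole front, which is 75 mm ahead of the origin.
- low_door (a joint): Angle of the lower cupboard's door, rad: 0 latched shut, growing as it swings open (free edge away from the cupboard, upright hinge at the -y end of the front), stop at 1.75; pressed in it goes down to a stop at -0.04. Past the spring's reach it stays where it is left (light friction).
- low_catch (a joint): The hidden push catch of the lower cupboard, m: 0 latched, 0.02 released. It releases when the press mark is pushed in about 3 mm (about 5 N; solid stop at 6 mm); the door then follows the finger out and is sprung ajar, to about 0.5 to 0.65 rad. It cannot be pulled open while latched.
- low_press (a point): The press mark of the lower cupboard: the middle of a small steel plate, 30 mm wide, folded over the top edge of the door near its free edge; the point lies on the door's outer face, 25 mm in from the free edge and 28 mm below the cupboard's top. Moves with the door; its x axis points out of the door's outer face, y towards the free edge, z up.
- car_mid (a point): Centre of a loose toy car, 96 x 46 x 42 mm, standing on the counter to one side. Bystander.
- carton_mid (a point): Centre of a loose toy carton, 60 x 90 x 100 mm high, standing on the counter to one side. Bystander.
- top_car_mid (a point): Centre of a loose toy car, 96 x 46 x 42 mm, standing on top of the lower cupboard. Bystander.

How it is judged:
By the outcome, as a careful person would: the job done as asked, in the order asked, and still so for the second after the job is handed in, with the robot touching nothing.
It also fails if it takes over 46 s, if anything falls off the work surface, if the arm or the gripper's body presses on something with over 40 N, if the wrist force passes 120 N, or if a joint passes its speed limit or range.

## Working session

There is one attempt and no reset: what is moved stays moved. The work goes in short steps, Python scripts to look and compute and a shell command to move; the robot and the scene stay as the last step left them, time stands still between calls to the robot, and variables do not carry over. Pictures are saved under pics/ and viewed, and the job is handed in when it is done.

```bash
mkdir -p pics; cat > h.py <<'E'
from rig import *
import numpy as np, cv2
from scipy.spatial.transform import Rotation as R
def unproj(cam,px,depth=None,z=None):
    m=camera_model(cam);K=np.array([[m['fx'],0,m['cx']],[0,m['fy'],m['cy']],[0,0,1.]])
    u=cv2.undistortPoints(np.array([[px]],float),K,np.array(m['dist_coeffs'],float))[0,0]
    d=np.array([u[0],-u[1],-1.]);T=np.array(m['cam_to_world'])
    if depth is not None: return (T@np.append(d*depth,1))[:3]
    o=T[:3,3];w=T[:3,:3]@d
    return o+w*(z-o[2])/w[2]
def proj(cam,P):
    m=camera_model(cam);K=np.array([[m['fx'],0,m['cx']],[0,m['fy'],m['cy']],[0,0,1.]])
    c=(np.linalg.inv(np.array(m['cam_to_world']))@np.c_[np.atleast_2d(P),np.ones(len(np.atleast_2d(P)))].T).T[:,:3]
    c=c*[1,-1,-1]
    return cv2.projectPoints(c,np.zeros(3),np.zeros(3),K,np.array(m['dist_coeffs'],float))[0][:,0]
def dep(D,px,r=2):
    c,w=int(round(px[0])),int(round(px[1]));a=D[max(0,w-r):w+r+1,max(0,c-r):c+r+1];a=a[a>0]
    return float(np.median(a)) if len(a) else None
E
python3 - <<'E'
from h import *
np.set_printoptions(precision=1,suppress=True)
for cam in("scene","top"):
    im,D=capture(cam);cv2.imwrite(f'pics/{cam}0.png',im[:,:,::-1]);np.save(f'{cam}0.npy',D)
    print(cam,np.array(camera_model(cam)['cam_to_world']))
    for t in["tall_case","tall_press","tall_hinge","low_case","low_press","car_mid","carton_mid","top_car_mid"]:
        for r in pinpoint(cam,t)[:2]:
            d=dep(D,r['centre']);print(t,round(r['p'],2),np.array(r['centre']),unproj(cam,r['centre'],d) if d else None)
print(sense())
E
```

```text
scene [[  -0.7   -0.5    0.5 1188.6]
 [   0.7   -0.5    0.5  600.7]
 [   0.     0.7    0.7 1079.7]
 [   0.     0.     0.     1. ]]
tall_case 0.8 [386.7 310. ] [527.2 226.6 125.6]
tall_case 0.16 [179.5 200.4] [ 535.5 -431.6   26.9]
tall_press 0.86 [395.5 292. ] [529.9 240.6 195.9]
tall_press 0.63 [342.4 239.3] [499.3  82.4 207.6]
tall_hinge 0.7 [342.9 238.3] [496.7  81.5 208. ]
tall_hinge 0.25 [280.2 225.2] [ 490.9 -104.2  119.1]
low_case 0.85 [279.7 227.2] [ 492.4 -104.5  113.6]
low_press 0.72 [284.  226.3] [490.6 -92.4 123.1]
car_mid 0.57 [178.1 198. ] [ 536.2 -435.    33.7]
carton_mid 0.78 [481.4 382.7] [524.3 454.7  94.3]
top_car_mid 0.66 [277.6 167.4] [ 393.8 -204.8  176.1]
top_car_mid 0.61 [392.4 295.3] [529.1 234.7 180.5]
top [[  -0.     1.    -0.1  287.8]
 [  -1.    -0.     0.    -2.2]
 [   0.     0.1    1.  1580.7]
 [   0.     0.     0.     1. ]]
tall_press 0.79 [232.  220.3] [522.4 242.9 208.3]
tall_hinge 0.57 [292.7 225.9] [508.4  78.5 188.9]
low_case 0.92 [380.  265.5] [ 400.  -165.7  141.1]
low_press 0.66 [355.9 237.3] [481.3 -99.  141. ]
carton_mid 0.67 [169.5 243.4] [474.2 443.2  99.5]
top_car_mid 0.89 [402.9 272. ] [ 378.3 -223.2  183. ]
{'time_s': 0.9, 'joints': array([ 1. ,  0.3,  1.5, -0. ,  1.3, -0.2]), 'dq': array([ 0., -0.,  0.,  0.,  0.,  0.]), 'tau': array([ -0. , -41.2, -26. ,  -0. ,   0. ,   0. ]), 'eef_pos': array([154.1, 501.9, 231.3]), 'ee_rot': array([0. , 0.1, 1. , 0. ]), 'force': array([ 0.7, -0.1,  0.2]), 'wrist_torque': array([ 0., -0.,  0.]), 'grip_width': 0.9999844266144216}
```

View pics/scene0.png

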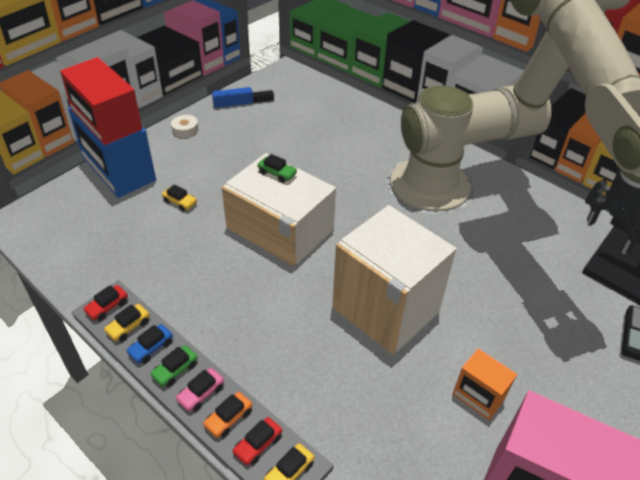

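View pics/top0.png

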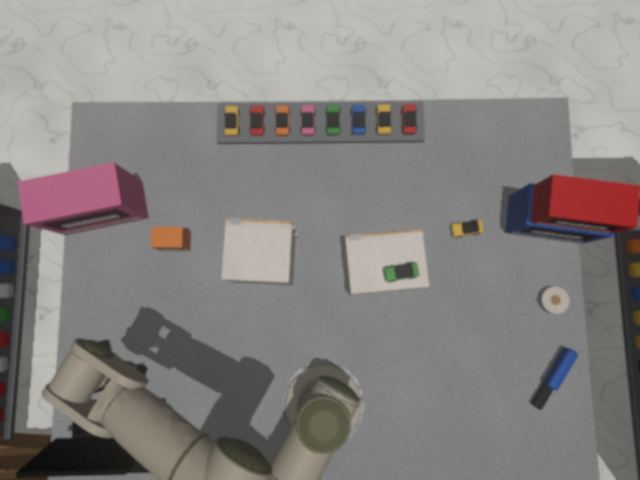

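The scene image shows the tall cupboard at about (395, 275), with its steel mark at (396, 290). The low one, with the green car on top, is at about (280, 215), and the orange carton is at (485, 383). In the top view the tall case spans (223–293, 219–283), with its mark at (232, 221), so the free edge is on the +y side. Next I'll fit the case pose.

```bash
python3 - <<'E'
from h import *
np.set_printoptions(precision=3,suppress=True)
im,D=capture("top")
for nm,zz,box in(("tall_case",210,(200,200,310,300)),("low_case",140,(330,215,445,310))):
    pts=[]
    for r in range(box[1],box[3]):
        for c in range(box[0],box[2]):
            if D[r,c]>0:
                p=unproj("top",(c,r),D[r,c])
                if abs(p[2]-zz)<12: pts.append(p)
    pts=np.array(pts);rc=cv2.minAreaRect(pts[:,:2].astype(np.float32))
    print(nm,len(pts),np.median(pts[:,2]),rc,cv2.boxPoints(rc))
q=np.array(sense()['ee_rot']);print(q,R.from_quat(q[[1,2,3,0]]).as_matrix())
cr=cv2.resize(im[190:310,200:320],None,fx=5,fy=5,interpolation=cv2.INTER_CUBIC);cv2.imwrite('pics/topcrop.png',cr[:,:,::-1])
E
```

```text
Traceback (most recent call last):
  File "h.py", line 5, in unproj
    m=camera_model(cam);K=np.array([[m['fx'],0,m['cx']],[0,m['fy'],m['cy']],[0,0,1.]])
ValueError: time passes only in moves, steps and waits
```

```bash
python3 - <<'E'
s=open('h.py').read().replace("camera_model(cam)","CM(cam)").replace("def unproj","_c={}\ndef CM(n):\n    if n not in _c:_c[n]=camera_model(n)\n    return _c[n]\ndef unproj",1)
open('h.py','w').write(s)
E
python3 - <<'E'
from h import *
np.set_printoptions(precision=3,suppress=True)
D=np.load('top0.npy');im=cv2.imread('pics/top0.png')
for nm,zz,box in(("tall_case",210,(200,200,310,300)),("low_case",140,(330,215,445,310))):
    pts=[]
    for r in range(box[1],box[3]):
        for c in range(box[0],box[2]):
            if D[r,c]>0:
                p=unproj("top",(c,r),D[r,c])
                if abs(p[2]-zz)<12: pts.append(p)
    pts=np.array(pts);rc=cv2.minAreaRect(pts[:,:2].astype(np.float32))
    print(nm,len(pts),np.median(pts[:,2]),rc,cv2.boxPoints(rc))
st=sense();q=np.array(st['ee_rot']);print(st['time_s'],q,R.from_quat(q[[1,2,3,0]]).as_matrix())
cr=cv2.resize(im[190:310,200:320],None,fx=5,fy=5,interpolation=cv2.INTER_CUBIC);cv2.imwrite('pics/topcrop.png',cr)
E
```

```text
tall_case 4136 210.3241399943547 ((441.211181640625, 175.7159881591797), (181.3862762451172, 169.15415954589844), 86.8218002319336) [[351.736  89.851]
 [520.63   80.473]
 [530.686 261.581]
 [361.792 270.959]]
low_case 4053 140.40660528903504 ((414.9052734375, -184.26953125), (170.16708374023438, 220.84962463378906), 4.734457492828369) [[ 320.998  -81.244]
 [ 339.226 -301.34 ]
 [ 508.813 -287.295]
 [ 490.584  -67.199]]
0.95 [ 0.     0.148  0.989 -0.   ] [[-0.956  0.293  0.   ]
 [ 0.293  0.956 -0.   ]
 [-0.    -0.    -1.   ]]
```

View pics/topcrop.png

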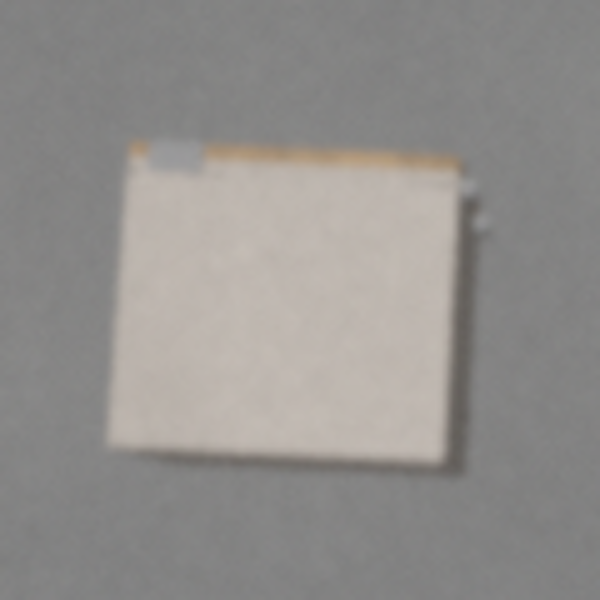

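```bash
python3 -m crank '{"dp":[[1,0,3],[4,-2,2],[4,-2,0],[4,-2,0],[4,-2,0],[4,-2,0],[4,-2,0],[4,-2,0],[4,-2,0],[4,-2,0]],"delta_rot":[[0,0,0],[0,0,4.6],[0,0,4.6],[0,0,4.6],[0,0,0],[0,0,0],[0,0,0],[0,0,0],[0,0,0],[0,0,0]],"claw":[255,255,255,255,255,255,255,255,255,255]}'
```

```text
time_s: 1.95
eef_pos: [525.6, 320.8, 281.3]
ee_rot: [0.0, 0.029, 1.0, 0.0]
force: [-0.7, -0.0, 0.9]
grip_width: -0.003
```

```bash
python3 -m crank '{"dp":[[3,-3,0],[3,-3,0],[0,-2,-2],[0,0,-3],[0,0,-3],[0,0,-3],[0,0,0],[0,0,0]],"delta_rot":[[0,0,0],[0,0,0],[0,0,0],[0,0,0],[0,0,0],[0,0,0],[0,0,0],[0,0,0]],"claw":[255,255,255,255,255,255,255,255]}'
python3 - <<'E'
from h import *
for cam in("scene","top"):
    im,D=capture(cam)
    c=im[220:360,320:500] if cam=="scene" else im[180:300,180:320]
    cv2.imwrite(f'pics/{cam}1.png',cv2.resize(c,None,fx=4,fy=4,interpolation=cv2.INTER_CUBIC)[:,:,::-1])
st=sense();print(st['eef_pos'],st['force'],st['time_s'],proj("scene",st['eef_pos']))
E
```

```text
time_s: 2.75
eef_pos: [584.3, 242.0, 172.2]
ee_rot: [0.0, 0.028, 1.0, 0.0]
force: [-0.1, -0.0, 0.2]
grip_width: -0.002
[584.8558103  242.12189739 173.39917939] [-1.15106679 -0.88084935  1.31723834] 2.85 [[377.52986845 316.76000476]]
```

View pics/scene1.png

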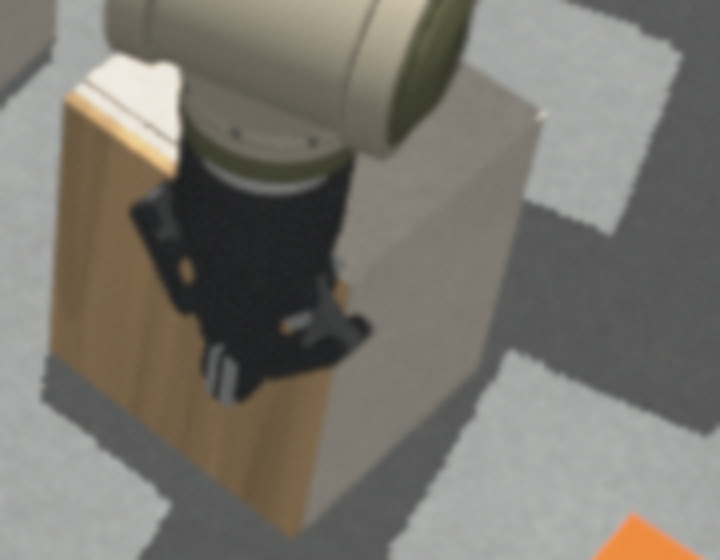

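View pics/top1.png

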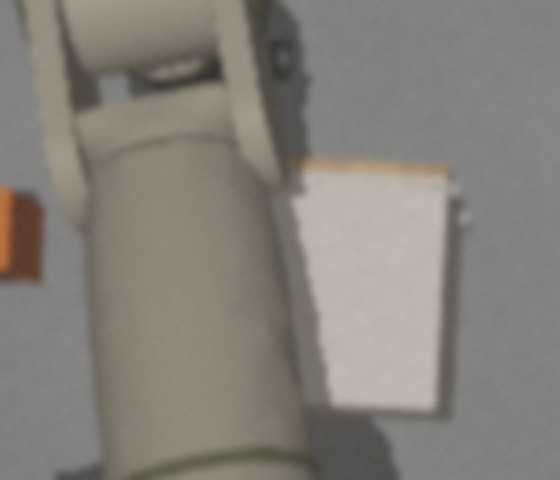

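```bash
python3 -m crank '{"dp":[[-1.5,-0.3,0],[-1.5,-0.3,0],[-0.5,0,0],[-0.3,0,0],[0,0,0]],"delta_rot":[[0,0,0],[0,0,0],[0,0,0],[0,0,0],[0,0,0]],"claw":[255,255,255,255,255]}'
python3 -m crank '{"dp":[[-0.2,0,0],[-0.2,0,0],[0,0,0]],"delta_rot":[[0,0,0],[0,0,0],[0,0,0]],"claw":[255,255,255]}'
```

```text
time_s: 3.35
eef_pos: [546.4, 236.1, 172.0]
ee_rot: [0.001, 0.028, 1.0, 0.0]
force: [0.4, -0.7, -0.4]
grip_width: -0.003
time_s: 3.65
eef_pos: [542.0, 235.9, 171.2]
ee_rot: [-0.0, 0.028, 1.0, -0.0]
force: [0.4, 0.2, 0.1]
grip_width: 0.003
```

```bash
python3 -m crank '{"dp":[[-0.2,0,0],[-0.2,0,0],[0,0,0]],"delta_rot":[[0,0,0],[0,0,0],[0,0,0]],"claw":[255,255,255]}'
python3 -m crank '{"dp":[[-0.2,0,0],[0,0,0]],"delta_rot":[[0,0,0],[0,0,0]],"claw":[255,255]}'
```

```text
time_s: 3.95
eef_pos: [538.0, 235.9, 171.3]
ee_rot: [0.0, 0.028, 1.0, 0.0]
force: [0.0, 0.0, 1.0]
grip_width: -0.001
time_s: 4.15
eef_pos: [536.5, 236.1, 171.4]
ee_rot: [0.001, 0.029, 1.0, 0.0]
force: [4.0, 2.0, -2.3]
grip_width: -0.003
```

```bash
python3 -m crank '{"dp":[[-0.2,0,0],[0,0,0]],"delta_rot":[[0,0,0],[0,0,0]],"claw":[255,255]}'
```

```text
time_s: 4.35
eef_pos: [534.6, 236.3, 171.4]
ee_rot: [0.001, 0.029, 1.0, 0.001]
force: [4.8, 3.6, -2.1]
grip_width: -0.003
```

```bash
python3 -m crank '{"dp":[[-0.1,0,0],[0,0,0]],"delta_rot":[[0,0,0],[0,0,0]],"claw":[255,255]}'
```

```text
time_s: 4.55
eef_pos: [533.6, 236.4, 171.4]
ee_rot: [0.001, 0.028, 1.0, 0.001]
force: [4.7, 3.3, -2.4]
grip_width: 0.002
```

```bash
python3 -m crank '{"dp":[[-0.05,0,0],[0,0,0]],"delta_rot":[[0,0,0],[0,0,0]],"claw":[255,255]}'
python3 -m crank '{"dp":[[0.5,0,0],[0.5,0,0],[1,0,0],[0,0,0]],"delta_rot":[[0,0,0],[0,0,0],[0,0,0],[0,0,0]],"claw":[255,255,255,255]}'
```

```text
time_s: 4.75
eef_pos: [533.2, 236.4, 171.4]
ee_rot: [0.001, 0.029, 1.0, 0.001]
force: [4.7, 4.1, -3.0]
grip_width: -0.001
time_s: 5.15
eef_pos: [553.5, 235.7, 171.2]
ee_rot: [0.0, 0.029, 1.0, 0.0]
force: [1.8, 0.6, 0.7]
grip_width: -0.002
```

```bash
python3 -m crank '{"dp":[[2,0,0],[2,0.5,0],[2,1,0],[2,1,0],[2,1,0],[1.5,0.5,0],[0,0,0]],"delta_rot":[[0,0,0],[0,0,0],[0,0,0],[0,0,0],[0,0,0],[0,0,0],[0,0,0]],"claw":[255,255,255,255,255,255,255]}'
python3 - <<'E'
from h import *
for cam in("scene","top"):
    im,D=capture(cam);np.save(f'{cam}2.npy',D)
    cv2.imwrite(f'pics/{cam}2.png',im[:,:,::-1])
st=sense();print(st['eef_pos'],st['force'],st['time_s'])
E
```

```text
time_s: 5.85
eef_pos: [668.0, 276.2, 170.1]
ee_rot: [-0.001, 0.028, 1.0, -0.0]
force: [-0.5, 0.4, 0.1]
grip_width: -0.001
[666.94948066 275.79322608 170.78284389] [0.14411225 0.57605016 0.1136337 ] 5.95
```

View pics/scene2.png

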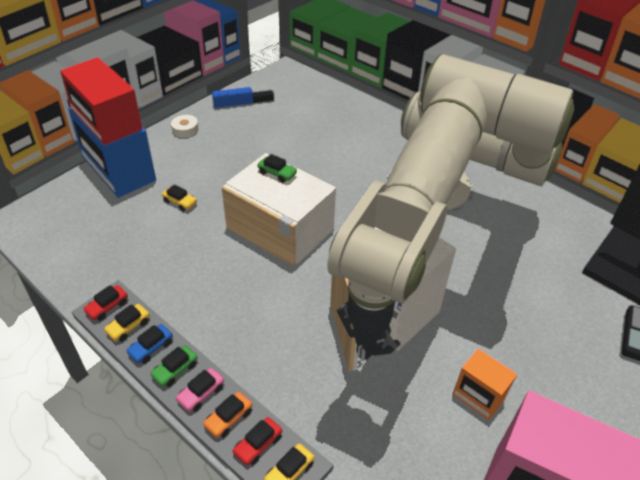

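View pics/top2.png

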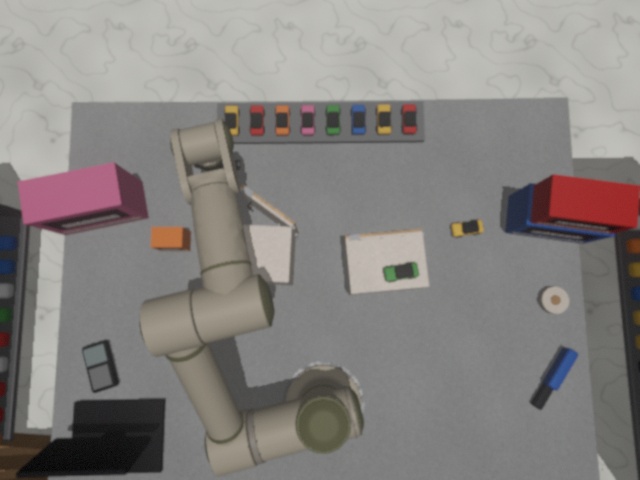

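The door has sprung ajar. In the top view it runs from (296, 228) to (247, 190), and in the scene view the fingertips are at about (362, 365), clear of the free edge. The carton, the low cupboard and the car on top look unchanged. I'll measure the door angle.

```bash
cat > ang.py <<'E'
from h import *
H=np.array([501.5,82.2]);ex=np.array([.9985,-.0554]);ey=np.array([.0554,.9985])
def doorpts(D,zlo=190,zhi=218,box=(235,150,310,240)):
    pts=[]
    for r in range(box[1],box[3]):
        for c in range(box[0],box[2]):
            if D[r,c]>0:
                p=unproj("top",(c,r),D[r,c])
                l=np.array([(p[:2]-H)@ex,(p[:2]-H)@ey])
                if zlo<p[2]<zhi and l[0]>20 and np.hypot(*l)<215: pts.append(l)
    return np.array(pts)
def ang(D):
    p=doorpts(D)
    vx,vy,x0,y0=cv2.fitLine(p.astype(np.float32),cv2.DIST_HUBER,0,.01,.01).ravel()
    a=np.arctan2(vx,vy)
    if a<-.3:a+=np.pi
    return len(p),a,(x0,y0),np.hypot(*p.T).max()
E
python3 - <<'E'
from ang import *
print(ang(np.load('top2.npy')))
print(sense()['joints'])
E
```

```text
(365, np.float32(0.57895726), (np.float32(64.34255), np.float32(78.09066)), np.float64(181.39952312541655))
[ 2.30242311e-01  8.18262225e-01  8.44146566e-01  3.34824330e-05
  1.48057487e+00 -1.28366562e+00]
```

```bash
python3 -m crank '{"dp":[[-3.5,0.7,0.5],[-3.5,0.7,0.5],[-2,-1.5,0],[-1.7,-1.5,0],[0,0,0]],"delta_rot":[[0,0,-8.25],[0,0,-8.25],[0,0,-8.25],[0,0,-8.25],[0,0,0]],"claw":[255,255,255,255,255]}'
```

```text
time_s: 6.45
eef_pos: [558.2, 258.8, 182.3]
ee_rot: [-0.0, 0.313, 0.95, -0.0]
force: [-0.4, -0.1, 0.1]
grip_width: 0.0
```

```bash
python3 -m crank '{"dp":[[0,-1.5,0],[0.2,-1.5,0],[0.1,-1.5,-0.5],[0,0,-0.3],[0,0,0]],"delta_rot":[[0,0,0],[0,0,0],[0,0,0],[0,0,0],[0,0,0]],"claw":[255,255,255,255,255]}'
python3 - <<'E'
from h import *
im,D=capture("scene")
cv2.imwrite('pics/scene3.png',cv2.resize(im[200:400,280:480],None,fx=3,fy=3,interpolation=cv2.INTER_CUBIC)[:,:,::-1])
E
```

```text
time_s: 6.95
eef_pos: [563.6, 214.4, 172.4]
ee_rot: [-0.001, 0.312, 0.95, -0.0]
force: [-0.3, 0.0, -1.0]
grip_width: 0.001
```

View pics/scene3.png

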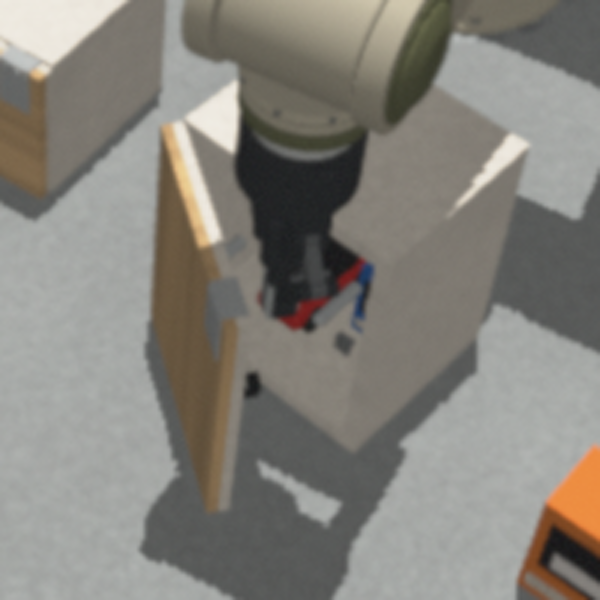

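```bash
python3 - <<'E'
from ang import *
pr=np.array(sense()['eef_pos'][:2])
for t in np.arange(.6,1.61,.1):
    s,c=np.sin(t),np.cos(t);w=H+(140*s-12*c)*ex+(140*c+12*s)*ey
    print(round(t,2),w.round(1),((w-pr)/10).round(2));pr=w
E
```

```text
0.6 [577.3 200.5] [ 1.38 -1.44]
0.7 [588.8 192.3] [ 1.14 -0.82]
0.8 [599.3 183.1] [ 1.06 -0.93]
0.9 [608.9 172.8] [ 0.96 -1.03]
1.0 [617.4 161.6] [ 0.85 -1.12]
1.1 [624.8 149.7] [ 0.74 -1.2 ]
1.2 [630.9 137. ] [ 0.61 -1.26]
1.3 [635.7 123.8] [ 0.48 -1.32]
1.4 [639.2 110.2] [ 0.35 -1.36]
1.5 [641.3  96.4] [ 0.21 -1.39]
1.6 [642.   82.3] [ 0.07 -1.4 ]
```

```bash
python3 -m crank '{"dp":[[0.7,-0.7,0],[0.7,-0.7,0],[0.6,-0.4,0],[0.6,-0.4,0],[0.5,-0.5,0],[0.5,-0.5,0],[0.5,-0.5,0],[0.5,-0.5,0],[0.4,-0.6,0],[0.4,-0.6,0]],"delta_rot":[[0,0,0],[0,0,0],[0,0,-3],[0,0,-3],[0,0,-3],[0,0,-3],[0,0,-3],[0,0,-3],[0,0,-3],[0,0,-3]],"claw":[255,255,255,255,255,255,255,255,255,255]}'
python3 - <<'E'
from ang import *
im,D=capture("top");print(ang(D));cv2.imwrite('pics/top4.png',im[120:320,150:350].repeat(3,0).repeat(3,1)[:,:,::-1])
print(sense()['eef_pos'])
im,D=capture("scene");cv2.imwrite('pics/scene4.png',cv2.resize(im[200:400,280:480],None,fx=3,fy=3,interpolation=cv2.INTER_CUBIC)[:,:,::-1])
E
```

```text
time_s: 8.0
eef_pos: [618.3, 160.3, 173.2]
ee_rot: [0.0, 0.503, 0.864, 0.0]
force: [0.3, 0.9, -1.6]
grip_width: -0.001
(123, np.float32(1.0581561), (np.float32(46.08491), np.float32(16.892097)), np.float64(84.84174718564371))
[618.75549219 159.34633421 173.18075579]
```

View pics/scene4.png

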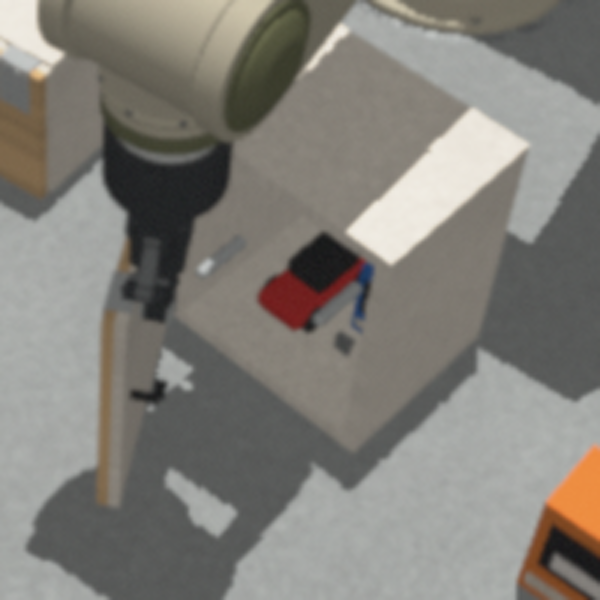

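View pics/top4.png

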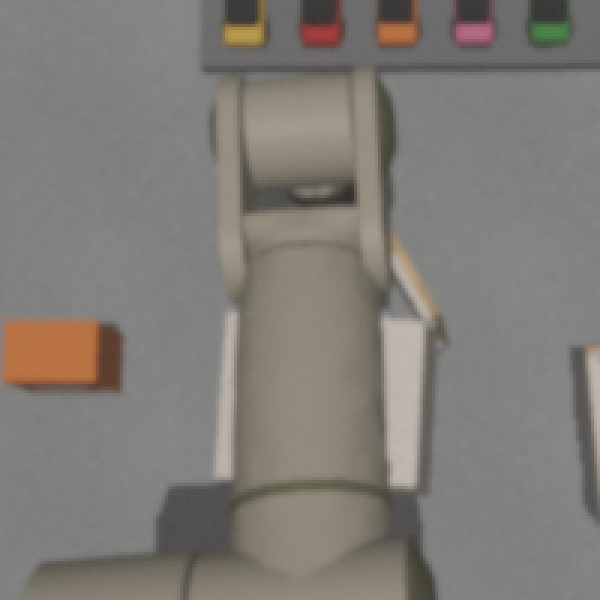

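The door follows the fingertip and is now at about 1.06 rad, with the tip on its inner face at about (155, 300) in the crop. I'll continue along the arc.

```bash
python3 -m crank '{"dp":[[0.3,-0.6,0],[0.3,-0.6,0],[0.3,-0.6,0],[0.3,-0.6,0],[0.3,-0.7,0],[0.2,-0.7,0],[0.2,-0.7,0],[0.2,-0.7,0],[0.1,-0.6,0],[0,0,0]],"delta_rot":[[0,0,-3],[0,0,-3],[0,0,-3],[0,0,-3],[0,0,-3],[0,0,-3],[0,0,-3],[0,0,-3],[0,0,-3],[0,0,0]],"claw":[255,255,255,255,255,255,255,255,255,255]}'
python3 - <<'E'
from ang import *
im,D=capture("top");print(ang(D));cv2.imwrite('pics/top5.png',im[120:320,150:350].repeat(3,0).repeat(3,1)[:,:,::-1])
print(sense()['eef_pos'],sense()['force'])
im,D=capture("scene");cv2.imwrite('pics/scene5.png',cv2.resize(im[180:380,260:460],None,fx=3,fy=3,interpolation=cv2.INTER_CUBIC)[:,:,::-1])
E
```

```text
time_s: 9.1
eef_pos: [639.8, 102.3, 173.2]
ee_rot: [0.0, 0.69, 0.724, -0.0]
force: [-0.5, 0.3, 0.6]
grip_width: -0.002
(9, np.float32(1.9302136), (np.float32(135.04747), np.float32(6.4682903)), np.float64(141.50922284466168))
[639.66105178 102.75621222 173.25431386] [ 0.24181671 -0.40048854 -0.28795926]
```

View pics/scene5.png

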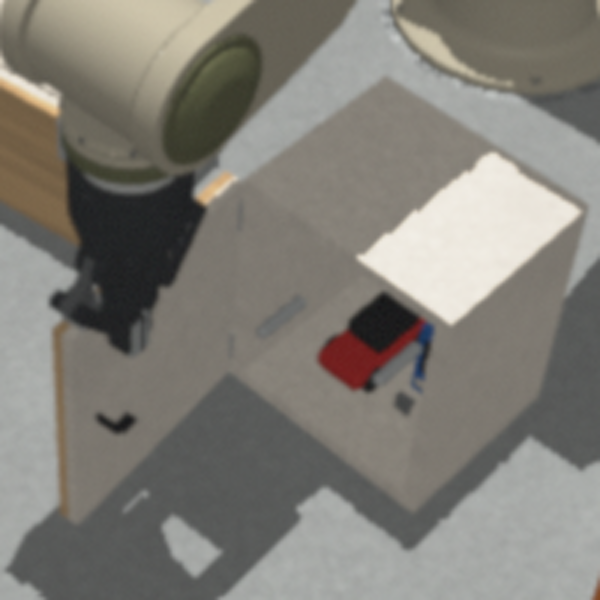

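```bash
python3 -m crank '{"dp":[[0.1,-0.5,0],[0.1,-0.5,0],[0,-0.3,0],[0,0,0],[0,1,0],[0,2,0],[0,3,0],[-1,4,0],[-2,4,0],[0,4,0]],"delta_rot":[[0,0,0],[0,0,0],[0,0,0],[0,0,0],[0,0,0],[0,0,0],[0,0,0],[0,0,0],[0,0,0],[0,0,0]],"claw":[255,255,255,255,255,255,255,255,255,255]}'
python3 -m crank '{"dp":[[0,4,0],[0,4,0],[0,4,2],[0,4,2],[0,0,0]],"delta_rot":[[0,0,0],[0,0,0],[0,0,0],[0,0,0],[0,0,0]],"claw":[255,255,255,255,255]}'
python3 - <<'E'
from ang import *
im,D=capture("top");print(ang(D));cv2.imwrite('pics/top6.png',im[:,:,::-1])
im,D=capture("scene");cv2.imwrite('pics/scene6.png',im[:,:,::-1])
E
```

```text
time_s: 10.2
eef_pos: [609.6, 272.5, 173.7]
ee_rot: [-0.0, 0.69, 0.724, -0.0]
force: [0.9, 0.1, 0.1]
grip_width: 0.001
time_s: 10.7
eef_pos: [610.3, 436.0, 216.1]
ee_rot: [0.001, 0.688, 0.726, 0.003]
force: [0.2, 0.0, -0.2]
grip_width: -0.0
(366, np.float32(1.5511721), (np.float32(100.73895), np.float32(-6.458984)), np.float64(182.35209042057178))
```

View pics/scene6.png

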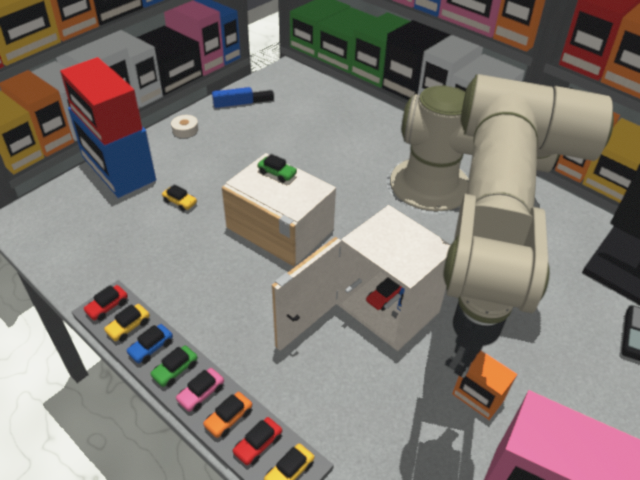

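View pics/top6.png

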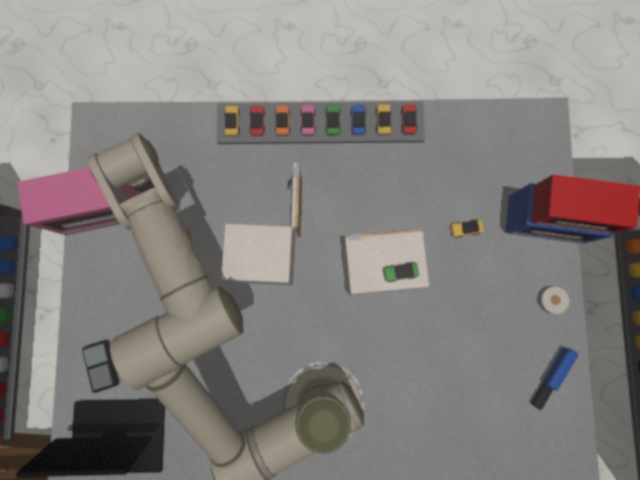

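The door stands square at 1.55 rad. In the top view it is upright, from (296, 232) to (296, 165). The low cupboard, both cars and the carton are where they were. I'll back the gripper off a little from the pink box, let things settle, compare with the first pictures and hand in.

```bash
python3 -m crank '{"dp":[[0,-3,3],[0,-3,3],[0,0,0],[0,0,0],[0,0,0],[0,0,0]],"delta_rot":[[0,0,0],[0,0,0],[0,0,0],[0,0,0],[0,0,0],[0,0,0]],"claw":[255,255,255,255,255,255]}'
python3 - <<'E'
from ang import *
im,D=capture("top");print(ang(D))
im2,_=capture("scene")
a=cv2.imread('pics/scene0.png')[:,:,::-1].astype(int)
for n,(x0,y0,x1,y1) in dict(lowcase=(220,150,335,245),car=(160,180,200,212),carton=(478,352,517,417)).items():
    print(n,np.abs(a[y0:y1,x0:x1]-im2[y0:y1,x0:x1]).mean())
for t in("carton_mid","car_mid","top_car_mid","low_press"):
    print(t,[(round(r['p'],2),np.round(r['centre'],1)) for r in pinpoint("scene",t)[:1]])
print(sense()['force'],sense()['dq'])
finish_job()
E
```

```text
time_s: 11.4
eef_pos: [611.1, 370.3, 271.5]
ee_rot: [-0.001, 0.69, 0.724, -0.001]
force: [0.7, 0.8, 0.2]
grip_width: -0.002
(365, np.float32(1.5507113), (np.float32(100.34263), np.float32(-6.5317864)), np.float64(182.2390827270861))
lowcase 1.0773760488176964
car 1.07578125
carton 0.9505588428665351
carton_mid [(0.73, array([482.6, 384.6]))]
car_mid [(0.91, array([178.9, 202.7]))]
top_car_mid [(0.77, array([277.3, 167.1]))]
low_press [(0.77, array([284.5, 226.1]))]
[-0.24349109  0.07938581 -0.13383823] [-0.00279639 -0.00321858 -0.00028356  0.00052744 -0.00074448  0.00024986]
the job is handed in; nothing more can be done
```

The taller cupboard's door is open at about 1.55 rad (89°) to its front, and I handed the job in at about 11.7 s. I pressed the steel mark with the closed fingertips, about 4 to 5 mm in at about 6–7 N. The catch let go and the door sprang to about 0.58 rad. I then pushed it open from its inner face with the same closed fingertips, with no gripping.

**Door:** two measurements 0.7 s apart, after the fingers had left it, both read 1.55 rad. One earlier reading of 1.93 rad, taken while the arm hid most of the door, rested on only 9 points, so I disregarded it.

**Rest of the scene:** the lower cupboard, both toy cars and the carton look the same as in the first pictures, within image noise. The trained networks place them where they were, to within a couple of pixels. The one exception is the counter car, about 5 pixels off, but its picture area did not change.

**Robot:** at hand-in the arm was standing still, clear of everything, with a force reading near zero.

No check failed.

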